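# Unlock the launcher guard and cock the throwing arm

### The job

Get the toy launcher ready: give the key in the guard's cam latch its quarter turn clockwise, and swing the clear guard panel open by its handle until it stands up by itself. Then draw the sprung throwing arm back by its peg until it hooks behind its hair-trigger catch, ease it on to the catch and let go, leaving it cocked and the guard open. Never let the arm fly back, do not force the locked guard, and leave the other things on the table where they are.

Things in the scene. Friction and masses are not known exactly. Their poses are not given: they have to be found in the camera images.
- station: Launcher station, fixed to the table: open white tray 280 (its x) x 230 (its y) x 85 high, walls 6, floor 8 thick, covered by a clear hinged guard panel. Origin: centre of its underside; its -x side faces the robot at yaw 0, z up; yaw within 0.25 rad. 'In the tray' below means this frame, in mm.
- guard (a joint): Guard panel angle, rad: 0 = shut, flat on the tray; grows as it swings up about its hinge on the tray's +y wall; stop at 1.85 (just past upright). Panel 280 x 230 x 6, clear with a 3 mm raised metal edge, about 0.35 kg. It falls shut if let go below about 1.2; above 1.4 it stays or sinks to the open stop. Locked, it cannot be lifted; a key turn of about 1.2 rad or more frees it.
- guard_hinge (a point): A point on the guard's hinge line, in the tray at x 0, y 115, z 85. Axes are the panel's: x along the hinge line, -y across the panel from hinge to free edge, z out of its upper face. The guard opens by turning about its -x axis (right-handed): the free edge goes up and over to the tray's +y side.
- guard_handle (a point): Middle of the guard's pull handle: round steel bar 12 thick, 80 long, parallel to the hinge line, axis 40 above the panel's upper face (gap 34 under it), a post at each end. Shut: in the tray at x 30, y -93, z 131. From the hinge point, in panel axes: 30, -208, 46. Axes as guard_hinge. The round bar turns freely between fingers that keep pointing down.
- key (a joint): Key angle, rad: 0 = locked, 1.571 = stop, unlocked; grows clockwise seen from above the (shut) panel. Starts at 0 to 0.12. Turning needs about 0.04 N m and it stays where left.
- throw_arm (a joint): Sprung throwing arm in the tray, rad: 0 = released; grows anticlockwise from above as it is drawn back; hooked at about 0.785; hard stop 0.92. The spring pushes it to 0: about 2 N at the peg at the start, 5 N at the catch. Drawn, it pushes the catch aside from about 0.55 to 0.80; draw to about 0.86, wait for the catch to drop in behind, ease back on to it. Let go unhooked, it flies back.
- draw_peg (a point): On the axis of the upright black peg by which the arm is drawn: 14 across, 40 high; this point is 28 above the arm's top face, 12 below the peg's top. The peg is 70 from the arm's pivot, a vertical axis in the tray at x 70, y -10. Released, the point is in the tray at x 13, y 30, z 60. Axes: x from the pivot along the arm, z up; it is drawn along its +y.
- catch (a joint): Spring catch angle, rad: 0 = home (hooking), up to 0.4 when pushed outward. It is a hair trigger: a light push outward on its blade frees the arm.
- catch_hook (a point): The catch's hook, where the arm's round nose (115 from the pivot, 8 across) comes to rest; in the tray at about x -44, y -26, z 34.
- trigger_blade (a point): Middle of the top edge of the upright trigger blade on the catch, 16 x 4, at z 67 in the tray at x -81, y -29; about 80 from the peg when hooked. Do not touch it.
- key_bow (a point): Centre of the flat bow of the key that stands up from the cam latch near the free edge of the guard: a steel plate 30 wide x 9 thick x 30 high; its lower edge is 16 and its top 46 above the panel's upper face, this point 31 above. Axes: x across the 9 thickness, y along the 30 width, z along the turning axis (up). Shut, it is in the tray at x -85, y -80, z 122. The key is captive in the latch.
- rover: Bystander, loose: small two-wheeled toy rover, 150 x 110 x 85, blue and white. Origin: centre of its underside.
- servo_a: Bystander, loose: white servo block 45 x 30 x 76, standing. Origin: centre of its underside.
- servo_b: Bystander, loose: black servo block 45 x 30 x 76, standing. Origin: centre of its underside.
- dock: Bystander, loose: black dock 80 x 65 x 28 with a white animal figurine on it, 98 high in all. Origin: centre of its underside.
- spare_tyre: Bystander, loose: black tyre 60 across, 20 thick, lying flat. Origin: centre of its underside.
- driver: Bystander, loose: screwdriver 160 long, lying. Origin: centre of its underside (of its length).
- motor_hub: Bystander, loose: white brick 70 x 50 x 33. Origin: centre of its underside.

How it is judged (in metres and radians):
On the way, in this order (a step that is already met when the one before it is completed fails the run):
1. the key is turned its quarter turn (at least 1.3 rad) with the guard still shut (value of joint key above 1.3 rad and value of joint guard below 0.1 rad), for 0.1 s.
2. the guard is swung open past 1.35 rad (value of joint guard above 1.35 rad), for 0.2 s.
3. the arm is hooked on its catch (value of joint throw_arm between 0.72 and 0.84 rad and value of joint catch below 0.08 rad), for 0.3 s.
At the end, for the whole second after the job is handed in: The guard stands open by itself (beyond 1.35 rad), the throwing arm rests hooked on its catch (arm at 0.72 to 0.84 rad, catch within 0.08 rad of home), both at rest (all of step 3 and value of joint guard above 1.35 rad and velocity of joint throw_arm between -0.2 and 0.2 rad/s and velocity of joint guard between -0.1 and 0.1 rad/s); the robot touches nothing.
It fails at once if the throwing arm flies back (faster than 6 rad/s) (velocity of joint throw_arm below -6 rad/s).
It fails at once if the guard is forced up more than 0.1 rad with the key turned less than 0.9 rad (value of joint guard above 0.1 rad and value of joint key below 0.9 rad).
It fails at once if a bystander is moved more than 40 mm (distance of any of rover, servo_a, servo_b, dock, spare_tyre, driver, motor_hub from where it was at the start of the episode above 0.04 m).
It also fails if it takes over 72 s, if anything falls off the work surface, if the arm or the gripper's body presses on something with over 40 N, if the wrist force passes 120 N, or if a joint passes its speed limit or range.

### The arm

A 6-joint arm with a two-finger parallel gripper is mounted at the origin on the work surface. World frame = base frame: x ahead of the robot, y to its left, z up, the work surface at z = 0. Lengths are in m, angles in degrees, forces in N, time in s.
With the tool pointing down it reaches from about 0.325 to 1 m from the base axis. Payload 5.1 kg.
Tool frame: the origin (TCP) lies at the very end of the fingers, on their centre line; the grasp point (between the pads) lies 19 mm behind it; z points along the fingers, y is the direction in which the jaws open and shut (so a half turn about z gives the same grasp; the last joint's range is limited). The gripper opens to 85 mm and grips with 20 to 120 N. Pads are 22 mm wide; open, the fingers measure 114 mm over their backs; the gripper's body (76 mm by 85 mm) begins 54 mm behind the grasp point. The pads swing forward as they close: fully open they stand 13 mm farther back than shut.
Start: joints at [71.815, 7.093, 94.555, -0, 78.352, -4.733], TCP at [0.151, 0.632, 0.201] pointing down, gripper open.
Joint ranges: [-149.61, 149.61], [-58.7, 133.49], [1.44, 155.28], [-77.14, 257.14], [18.33, 153.61], [-166.67, 166.67]. Speed limits (degrees/s): [147.25, 147.25, 180, 180, 180, 180].

### API

Orientations are given as a 3x3 rotation matrix whose columns are the frame's x, y, z axes.
In Python, from workcell import manip gives the robot as it stands.
- The arm moves only by the shell command python3 -m pendant 'ROWS'. ROWS is JSON, a list of rows, each a list of 3 entries, a list of its own where there are three numbers: the turn, a rotation vector about the tool's x, y, z normalised to -1 to 1, where 1 is 120 degrees, then the shift along the tool's x, y, z normalised to -1 to 1, where 1 is 0.25 m, then the closure, from -1 (fully open) to 1 (shut). In form: [[[wx, wy, wz], [tx, ty, tz], hand], ...]. A call has 1 to 12 rows; each row is the pose to reach, as a shift and turn from the pose commanded when the call began, along the tool's axes at that moment; what a row does not reach only later rows make up. A row lasts 1/8 s, in which the tool goes at most 62.5 mm and 10.7 degrees, less where a joint would pass 70% of its speed; a pose out of reach is approached as far as the arm can. A call with a number of a shift or a turn outside -1 to 1 is refused whole. A call with a gripper value outside its range is refused whole. The fingers move at their own pace and stop on an object; the grip force is fixed at half the most. Time passes only in rows, so rows that repeat a pose let the fingers close. It gives the time, the measured TCP pose, the force and the opening at its end, in the units of the state.
- manip.observe(): the state, without advancing time (a new reading comes with each control period).
- manip.grab_frame(name): name is "side" or "top" or "wrist"; returns a dict with "frame" (400x640x3 uint8, red, green, blue), "K" (3x3 intrinsics, pixels), "rvec" (rotation vector, rad) and "tvec" (3), from world to camera coordinates, as OpenCV has them. Camera axes: x right, y down, z forward; pixel columns grow to the right and rows downward; lengths in m; the calibration is good to about 2 mm. A picture is of the moment at which its call begins. There is no depth.
- manip.finish_job(): hands the job in, once; it reports no verdict.
Trained networks look in a picture, given as the dict that the camera call returned (one of the last four; its "shot" number tells which), for a name from the list of things; names that differ only in an ending like _2 or _b are one class to them, and where a whole thing is asked for, a point or a joint stands for the part that bears it (a point fixed in the world has none). Each returns a list of dicts, best first, with "confidence" (0 to 1); they miss things now and then, are a little off and sometimes report something else, mostly with a low value. They report only what shows in the picture. A call takes as long as a camera call.
- manip.silhouettes(picture, label): "region" (400x640 bool, what is visible of it) and "bbox" ([left, top, right, bottom] in pixels, round what is visible of it).
- manip.spot_point(picture, label): "position" ([column, row] in pixels: a listed point, or the origin of a listed thing).
The state is a dict: "clock": time; "qpos": joint angles; "qd": joint speeds; "joint_torque": joint torques, N m; "tcp_pos": TCP position; "eef_rot": TCP orientation; "wrist_force": force on the tool from outside, world axes, zero at the start; "ft_torque": the same for the moment, N m; "grip_width": opening from 0.0 (shut) to 1.0 (fully open).
Only numpy, scipy, OpenCV 4.12 (cv2) and the standard library are available. Lean on these libraries where they do the work, as an engineer would, in place of code of your own. Each camera call takes 0.05 s, during which the arm holds its last target. There are 200 camera calls.

## Working session

There is one attempt and no reset: what is moved stays moved. The work goes in short steps, Python scripts to look and compute and a shell command to move; the robot and the scene stay as the last step left them, time stands still between calls to the robot, and variables do not carry over. Pictures are saved under pics/ and viewed, about 8 in all and at most 12, crops included, and the job is handed in when it is done.

```bash
mkdir -p pics; ls; cat > h.py <<'E'
import numpy as np, cv2
from workcell import manip
def proj(f,P):
    return cv2.projectPoints(np.array(P,float).reshape(-1,1,3),np.array(f["rvec"],float),np.array(f["tvec"],float),np.array(f["K"],float),None)[0].reshape(-1,2)
def ray(f,px):
    R=cv2.Rodrigues(np.array(f["rvec"],float))[0];t=np.array(f["tvec"],float)
    d=R.T@np.linalg.inv(np.array(f["K"]))@np.array([px[0],px[1],1.]);return -R.T@t,d/np.linalg.norm(d)
def atz(f,px,z):
    c,d=ray(f,px);return c+d*(z-c[2])/d[2]
def save(f,n,crop=None,s=1):
    im=f["frame"][:,:,::-1]
    if crop: im=im[crop[1]:crop[3],crop[0]:crop[2]]
    cv2.imwrite(n,cv2.resize(im,None,fx=s,fy=s))
E
python3 - <<'E'
from h import *
s=manip.observe();print(s)
ZS=dict(station=0,guard_handle=.131,key_bow=.122,draw_peg=.060,guard_hinge=.085,trigger_blade=.067,catch_hook=.034)
fs={}
for n in("top","side"):
    f=manip.grab_frame(n);fs[n]=f;save(f,f"pics/{n}0.png")
    print(n,f["shot"],"cam",ray(f,(320,200))[0])
    for k,z in ZS.items():
        for r in manip.spot_point(f,k)[:2]:
            print(n,k,np.round(r["position"],1),round(r["confidence"],2),np.round(atz(f,r["position"],z),4))
E
```

```text
pics
{'clock': 0.0, 'qpos': array([ 7.18138074e+01,  7.13328290e+00,  9.46346717e+01, -1.89875705e-04,
        7.83510826e+01, -4.73197346e+00]), 'qd': array([ 0.02505485,  0.01883199, -0.01182957,  0.07737736, -0.19577247,
        0.0745159 ]), 'joint_torque': array([ 1.59069859e-03, -4.23607993e+01, -3.65460026e+01,  1.71271804e-04,
        6.84777871e-03,  3.21362840e-06]), 'tcp_pos': array([0.15104479, 0.63151209, 0.1994494 ]), 'eef_rot': array([[-9.72556241e-01,  2.32667018e-01, -6.45344655e-04],
       [ 2.32667852e-01,  9.72554251e-01, -1.97482163e-03],
       [ 1.68156829e-04, -2.07077605e-03, -9.99997842e-01]]), 'wrist_force': array([-0.38673052, -0.03500266, -0.00919912]), 'ft_torque': array([-0.02992347,  0.00831789,  0.00337923]), 'grip_width': 0.9961358969956781}
top 1 cam [0.43028266 0.00389145 1.13680635]
top station [345.2 204.1] 0.73 [ 0.5816 -0.0804  0.    ]
top guard_handle [386.6 171.9] 0.73 [ 0.6361 -0.1596  0.131 ]
top key_bow [393.9 227.8] 0.42 [ 0.5161 -0.1765  0.122 ]
top key_bow [231. 224.] 0.35 [0.5176 0.1727 0.122 ]
top guard_hinge [298.2 209.4] 0.59 [0.5563 0.0307 0.085 ]
top catch_hook [231.  227.2] 0.65 [0.5177 0.187  0.034 ]
side 2 cam [ 0.21324329 -0.70458238  0.86870951]
side station [337.9 253.3] 0.95 [ 0.5741 -0.0799  0.    ]
side guard_handle [379.6 233.4] 0.94 [ 0.6241 -0.1687  0.131 ]
side guard_handle [458.4 319.4] 0.18 [ 0.635  -0.4112  0.131 ]
side key_bow [342.7 259.8] 0.44 [ 0.5236 -0.1872  0.122 ]
side guard_hinge [307.2 204.9] 0.88 [0.5474 0.0251 0.085 ]
side guard_hinge [461.8 319.9] 0.35 [ 0.6662 -0.3969  0.085 ]
side trigger_blade [340.9 251.4] 0.21 [ 0.5548 -0.1265  0.067 ]
```

View pics/top0.png

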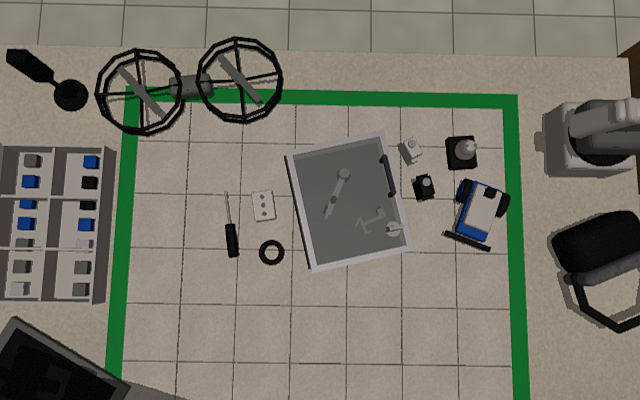

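View pics/side0.png

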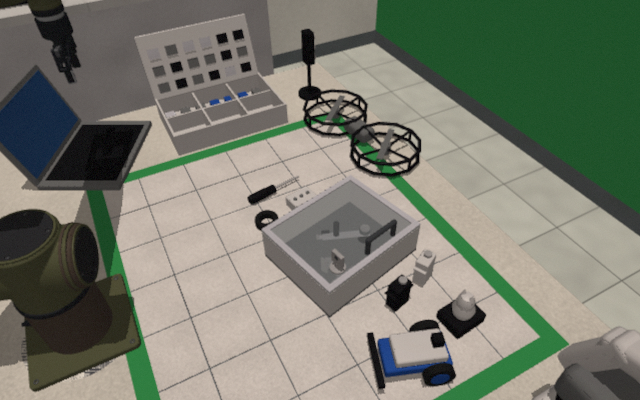

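The top view shows the tray with corners at about (288,156), (384,133), (410,247) and (311,271). The handle is at (387,172) and the key at (393,228). The servos stand just off the tray's -y side. The side view agrees. Next I fit the station pose.

```bash
cat >> h.py <<'E'
def T(p,L):
    c,s=np.cos(p[2]),np.sin(p[2]);L=np.atleast_2d(L)/1000.
    return np.c_[p[0]+c*L[:,0]-s*L[:,1],p[1]+s*L[:,0]+c*L[:,1],L[:,2]]
E
python3 - <<'E'
from h import *
from scipy.optimize import least_squares
top=manip.grab_frame("top");side=manip.grab_frame("side")
obs=[]
L=dict(station=(0,0,0),guard_handle=(30,-93,131),key_bow=(-85,-80,122),guard_hinge=(0,115,85),draw_peg=(13,30,60))
for f in(top,side):
    for k in L:
        r=manip.spot_point(f,k)
        if r and r[0]["confidence"]>.4: obs.append((f,k,L[k],np.array(r[0]["position"])))
    m=manip.silhouettes(f,"station")
    if m:
        print(m[0]["confidence"],m[0]["bbox"])
        c=max(cv2.findContours(m[0]["region"].astype(np.uint8),0,2)[0],key=cv2.contourArea)
        print(cv2.approxPolyDP(cv2.convexHull(c),4,True).reshape(-1,2).tolist())
for v,px in zip([(140,115,88),(140,-115,88),(-140,-115,88),(-140,115,88)],[(288,156),(384,133),(410,247),(311,271)]):obs.append((top,'corner',v,np.array(px)))
res=lambda p:np.concatenate([proj(f,T(p,l))[0]-px for f,k,l,px in obs])
o=least_squares(res,[.57,-.08,.2],loss='soft_l1',f_scale=2);p=o.x
print(p,np.degrees(p[2]))
for (f,k,l,px),r in zip(obs,res(p).reshape(-1,2)):print(f["shot"],k,px.round(1),r.round(1))
for k in L:print(k,T(p,L[k]).round(4))
for b in("servo_a","servo_b","dock","rover"):
    r=manip.spot_point(top,b);print(b,[(atz(top,q["position"],0).round(3),round(q["confidence"],2)) for q in r[:2]])
np.save("p.npy",p)
for f,n in((top,'t'),(side,'s')):
    im=f["frame"].copy()
    for v in [(140,115,88),(140,-115,88),(-140,-115,88),(-140,115,88),(30,-93,131),(-85,-80,122),(13,30,60),(70,-10,32),(-81,-29,67)]:
        q=proj(f,T(p,v))[0];cv2.circle(im,tuple(int(round(a*8)) for a in q),12,(255,0,0),-1,shift=3)
    f["frame"]=im
    save(f,f"pics/{n}1.png",(270,110,430,290) if n=='t' else (250,160,440,310),2.5)
a=cv2.imread("pics/t1.png");b=cv2.imread("pics/s1.png");h=max(len(a),len(b))
pad=lambda i:cv2.copyMakeBorder(i,0,h-len(i),0,0,0)
i=np.hstack([pad(a),pad(b)]);cv2.imwrite("pics/o1.png",cv2.resize(i,None,fx=800/i.shape[1],fy=800/i.shape[1]))
E
```

```text
0.78 [283.2, 130.7, 412.2, 272.7]
[[383, 131], [412, 249], [313, 272], [303, 248], [285, 152]]
0.68 [260.7, 175.4, 418.5, 317.9]
[[352, 176], [416, 221], [418, 234], [407, 256], [328, 315], [266, 258], [261, 230]]
[ 0.58190598 -0.08124887  0.23051262] 13.207400213073983
3 station [344.9 205.8] [ 0.6 -1.8]
3 guard_handle [389.2 172. ] [-0.1  1.6]
3 guard_hinge [298.3 209.9] [-0.1 -0.2]
4 station [338.  251.1] [3.  1.4]
4 guard_handle [382.1 232.3] [-0.2 -1.4]
4 key_bow [340.9 259.1] [-2.9 -1.1]
4 guard_hinge [311. 201.] [-1.8  1.3]
3 corner [288 156] [-2.6 -6.6]
3 corner [384 133] [ 0.1 -4. ]
3 corner [410 247] [3.3 2.5]
3 corner [311 271] [0.4 0.7]
station [[ 0.5819 -0.0812  0.    ]]
guard_handle [[ 0.6324 -0.1649  0.131 ]]
key_bow [[ 0.5174 -0.1786  0.122 ]]
guard_hinge [[0.5556 0.0307 0.085 ]]
draw_peg [[ 0.5877 -0.0491  0.06  ]]
servo_a [(array([ 0.706, -0.224,  0.   ]), 0.92), (array([ 0.625, -0.269,  0.   ]), 0.76)]
servo_b [(array([ 0.706, -0.224,  0.   ]), 0.92), (array([ 0.625, -0.269,  0.   ]), 0.76)]
dock [(array([ 0.712, -0.362,  0.   ]), 0.78), (array([ 0.57 , -0.396,  0.   ]), 0.23)]
rover [(array([ 0.567, -0.401,  0.   ]), 0.85)]
```

View pics/o1.png

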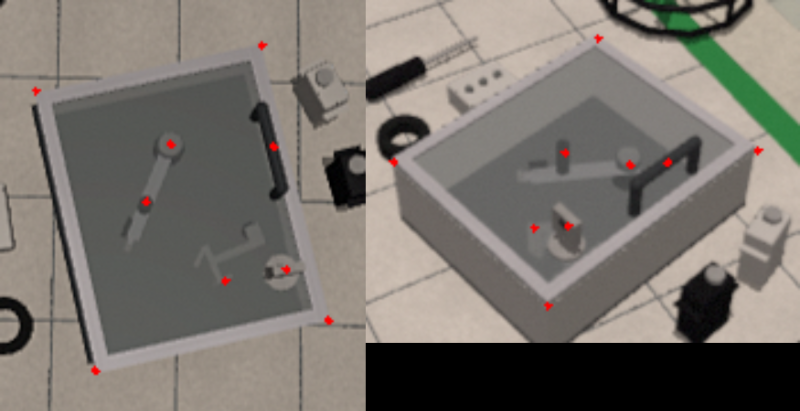

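The overlay fits the pose to within a few mm, with the key bow's width along tray y. Next I move over the key at about z 0.28, jaws along tray x, and check with the wrist camera.

```bash
python3 -m pendant '[[[0,0,0],[-0.15,-0.19,-0.1],-1],[[0,0,0],[-0.3,-0.38,-0.2],-1],[[0,0,0],[-0.45,-0.57,-0.3],-1],[[0,0,0],[-0.6,-0.76,-0.32],-1],[[0,0,0],[-0.727,-0.937,-0.32],-1]]' && python3 -m pendant '[[[0,0,0],[-0.15,-0.19,0],-1],[[0,0,0],[-0.3,-0.38,0],-1],[[0,0,0],[-0.45,-0.57,0],-1],[[0,0,0],[-0.6,-0.76,0],-1],[[0,0,0],[-0.727,-0.937,0],-1]]' && python3 -m pendant '[[[0,0,0.08],[-0.15,-0.19,0],-1],[[0,0,0.16],[-0.3,-0.38,0],-1],[[0,0,0.24],[-0.45,-0.57,0],-1],[[0,0,0.32],[-0.6,-0.76,0],-1],[[0,0,0.4],[-0.727,-0.937,0],-1],[[0,0,0.48],[-0.727,-0.937,0],-1],[[0,0,0.53],[-0.727,-0.937,0],-1],[[0,0,0.53],[-0.727,-0.937,0],-1]]'
```

```text
clock: 2.33
tcp_pos: [0.2743, 0.3606, 0.2821]
eef_rot: [[-0.973, 0.232, 0.002], [0.232, 0.973, 0.002], [-0.002, 0.002, -1.0]]
wrist_force: [1.0, -0.1, -0.0]
grip_width: 0.999
clock: 2.95
tcp_pos: [0.3963, 0.0899, 0.2811]
eef_rot: [[-0.972, 0.233, 0.001], [0.233, 0.972, 0.0], [-0.001, 0.001, -1.0]]
wrist_force: [0.2, 0.7, 0.2]
grip_width: 1.001
clock: 3.95
tcp_pos: [0.518, -0.1784, 0.2807]
eef_rot: [[-0.225, 0.974, -0.0], [0.974, 0.225, -0.0], [0.0, -0.0, -1.0]]
wrist_force: [1.2, -0.7, 0.7]
grip_width: 1.001
```

```bash
python3 - <<'E'
from h import *
f=manip.grab_frame("wrist");s=manip.observe();print(s["clock"],s["tcp_pos"],s["eef_rot"].round(3),s["qpos"].round(1))
p=np.load("p.npy")
for k,l in dict(key_bow=(-85,-80,122),guard_handle=(30,-93,131)).items():
    print(k,"pred",proj(f,T(p,l))[0].round(1),[(np.round(r["position"],1),round(r["confidence"],2),atz(f,r["position"],l[2]/1000).round(4)) for r in manip.spot_point(f,k)[:2]])
m=manip.silhouettes(f,"key_bow")
if m:
    print(m[0]["confidence"],m[0]["bbox"])
save(f,"pics/w1.png")
E
```

```text
4.0 [ 0.51801072 -0.17821595  0.28076324] [[-0.226  0.974  0.   ]
 [ 0.974  0.226 -0.   ]
 [-0.     0.    -1.   ]] [-24.6  -8.1 102.   -0.   86.1 -37.6]
key_bow pred [323.6 177.4] [(array([320.2, 177. ]), 0.59, array([ 0.5138, -0.179 ,  0.122 ]))]
guard_handle pred [433.7 191.1] [(array([431.6, 189. ]), 0.77, array([ 0.6295, -0.1632,  0.131 ]))]
0.5 [317.4, 162.3, 326.2, 194.0]
```

View pics/w1.png

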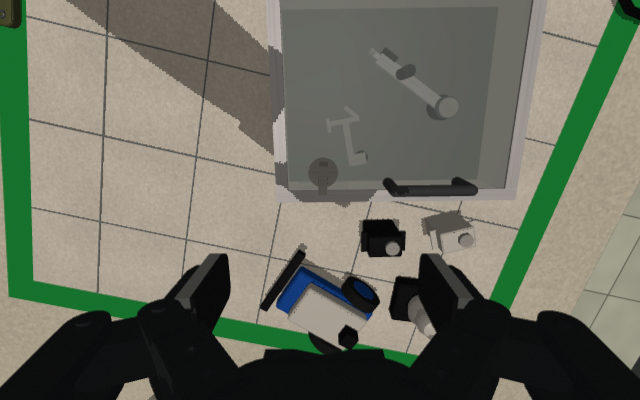

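The key is at (320,177), thin across image x, so it starts at about 0. The real tray lies about 3 mm to -x of the fit. I correct for that, descend and grip the key.

```bash
python3 -m pendant '[[[0,0,0],[0.002,-0.015,0.2],-1],[[0,0,0],[0.002,-0.015,0.4],-0.6],[[0,0,0],[0.002,-0.015,0.58],-0.4],[[0,0,0],[0.002,-0.015,0.7],-0.4],[[0,0,0],[0.002,-0.015,0.7],0],[[0,0,0],[0.002,-0.015,0.7],1],[[0,0,0],[0.002,-0.015,0.7],1],[[0,0,0],[0.002,-0.015,0.7],1],[[0,0,0],[0.002,-0.015,0.7],1],[[0,0,0],[0.002,-0.015,0.7],1]]'; python3 -c "
import numpy as np;p=np.load('p.npy');p[0]-=.0032;p[1]+=.0006;np.save('p.npy',p);print(p)"
```

```text
clock: 5.4
tcp_pos: [0.5146, -0.1787, 0.1064]
eef_rot: [[-0.224, 0.975, 0.001], [0.975, 0.224, -0.0], [-0.001, 0.001, -1.0]]
wrist_force: [-0.3, -0.4, 2.7]
grip_width: -0.003
[ 0.57870598 -0.08064887  0.23051262]
```

The width reads about 0 rather than the 0.1 a 9 mm bow should give, so I look.

```bash
python3 - <<'E'
from h import *
f=manip.grab_frame("wrist");print(manip.observe()["grip_width"],f["shot"])
save(f,"pics/w2.png",(160,60,520,400),1.2)
g=manip.grab_frame("side");save(g,"pics/s2.png",(260,160,440,310),2.5)
print([ (r["position"],r["confidence"]) for r in manip.spot_point(f,"key_bow")[:2]])
a=cv2.imread("pics/w2.png");b=cv2.imread("pics/s2.png");h=max(len(a),len(b))
pad=lambda i:cv2.copyMakeBorder(i,0,h-len(i),0,0,0)
i=np.hstack([pad(a),pad(b)]);cv2.imwrite("pics/o2.png",cv2.resize(i,None,fx=800/i.shape[1],fy=800/i.shape[1]))
E
```

```text
-0.004500724010538835 6
[([327.8, 249.3], 0.72)]
```

View pics/o2.png

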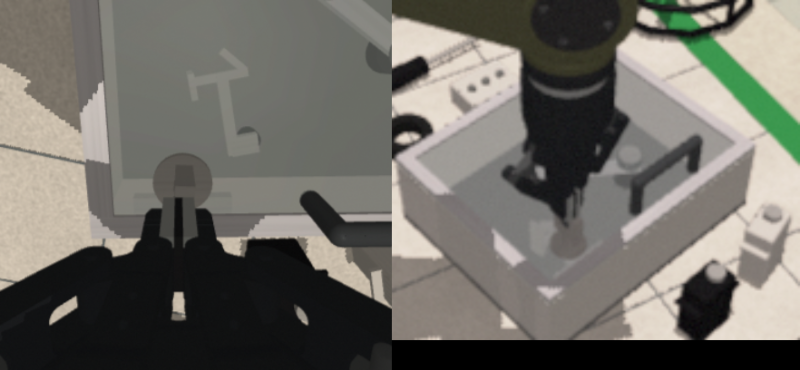

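```bash
python3 - <<'E'
from h import *
f=manip.grab_frame("wrist");s=manip.observe();p=np.load("p.npy");R=s["eef_rot"];t=s["tcp_pos"]
for n,P in dict(tcp=t,grasp=t-.019*R[:,2],padL=t+.011*R[:,0],padR=t-.011*R[:,0]).items():print(n,proj(f,P).round(1))
for l in [(-85,-80,122),(-85,-65,137),(-85,-95,137),(-85,-65,107),(-85,-80,91)]:print(l,proj(f,T(p,l)).round(1))
m=manip.silhouettes(f,"key_bow");print(m[0]["bbox"],m[0]["confidence"])
r=manip.spot_point(f,"key_bow")[0]["position"]
for z in(.107,.122,.137):print(z,atz(f,r,z))
im=f["frame"][200:400,240:400,::-1];cv2.imwrite("pics/w3.png",cv2.resize(im,None,fx=4,fy=3,interpolation=2)[:600])
E
```

```text
tcp [[324.6 234.2]]
grasp [[324.7 247.9]]
padL [[324.6 216.4]]
padR [[324.5 251.5]]
(-85, -80, 122) [[324.2 243.8]]
(-85, -65, 137) [[324.2 227.7]]
(-85, -95, 137) [[324.3 283.4]]
(-85, -65, 107) [[324.  208.7]]
(-85, -80, 91) [[324.1 223.6]]
[313.6, 207.6, 336.0, 242.7] 0.61
0.107 [ 0.51785623 -0.18663217  0.107     ]
0.122 [ 0.51613963 -0.17995656  0.122     ]
0.137 [ 0.51442303 -0.17328096  0.137     ]
```

View pics/w3.png

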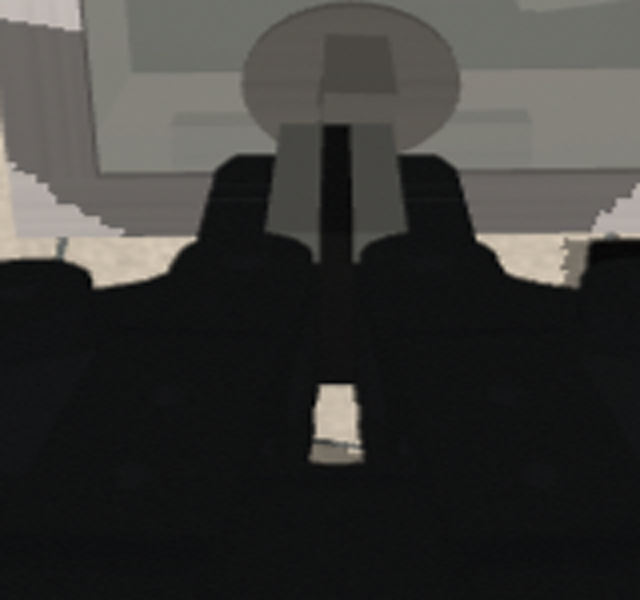

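```bash
python3 - <<'E'
from h import *
p=np.load("p.npy");s=manip.observe();R=s["eef_rot"];t=s["tcp_pos"]
def box(c,Rm,h):
    return np.array([c+Rm@(np.array([a,b,d])*h) for a in(-1,1) for b in(-1,1) for d in(-1,1)])
E=[(i,j) for i in range(8) for j in range(i) if bin(i^j).count("1")==1]
yaw=p[2];RZ=np.array([[np.cos(yaw),-np.sin(yaw),0],[np.sin(yaw),np.cos(yaw),0],[0,0,1]])
bow=box(T(p,(-85,-80,122))[0],RZ,np.array([.0045,.015,.015]))
pad=box(t-.011*R[:,2],R,np.array([.011,.006,.011]))
out=[]
for n,cr,sc in(("wrist",(240,180,400,320),2.5),("side",(295,215,395,302),4)):
    f=manip.grab_frame(n)
    print(n,np.array(f["K"])[0,0],"cam",ray(f,(0,0))[0],"depth", (cv2.Rodrigues(np.array(f["rvec"]))[0]@t+np.array(f["tvec"]).ravel())[2])
    im=np.ascontiguousarray(f["frame"][cr[1]:cr[3],cr[0]:cr[2],::-1]);a=cv2.resize(im,(400,350),interpolation=2);b=a.copy()
    k=np.array([400/im.shape[1],350/im.shape[0]])
    for P,c in((bow,(0,0,255)),(pad,(0,255,0))):
        q=((proj(f,P)-cr[:2])*k).astype(int)
        for i,j in E:cv2.line(b,tuple(map(int,q[i])),tuple(map(int,q[j])),c,1)
    out.append(np.clip(b.astype(float)*1.3+15,0,255).astype(np.uint8))
cv2.imwrite("pics/o3.png",np.hstack(out))
E
```

```text
wrist 319.1637118065832 cam [ 0.49808449 -0.10971165  0.27982312] depth 0.18639018901799656
side 466.94285196549436 cam [ 0.21324329 -0.70458238  0.86870951] depth 0.9652572569912787
```

View pics/o3.png

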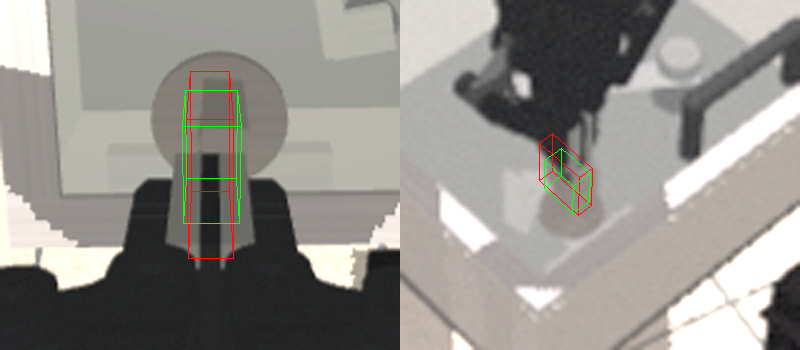

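The overlay shows the fingers shut (dark stripe) lying over the bow's top face, so the real fingertips end about 30 mm behind the reported TCP. The bow is also about 2.5 mm further to the right. I check the tip offset numerically from the images, then open and go down in small steps while watching force.

```bash
python3 -m pendant '[[[0,0,0],[0,0.01,0],-0.4],[[0,0,0],[0,0.01,0],-0.4],[[0,0,0],[0,0.01,0],-0.4],[[0,0,0],[0,0.01,0.03],-0.4],[[0,0,0],[0,0.01,0.05],-0.4],[[0,0,0],[0,0.01,0.05],-0.4]]'; python3 - <<'E'
from h import *
f=manip.grab_frame("wrist");s=manip.observe();R=s["eef_rot"];t=s["tcp_pos"];print(s["wrist_force"],s["grip_width"])
w=.085*s["grip_width"]/2
for b in(0,-.013,-.030,-.045):
  print(b,[proj(f,t+R@np.array([x,sg*w,b]))[0].round(0) for x in(.011,-.011) for sg in(-1,1)])
save(f,"pics/w4.png",(200,180,450,400),2.4)
E
```

```text
clock: 6.55
tcp_pos: [0.5161, -0.1777, 0.0922]
eef_rot: [[-0.224, 0.975, -0.002], [0.975, 0.224, 0.001], [0.001, -0.001, -1.0]]
wrist_force: [0.7, 0.8, 0.3]
grip_width: 0.7
[-0.63936256 -0.00576832  0.03439747] 0.6936341948932389
0 [array([274., 217.]), array([376., 217.]), array([275., 252.]), array([375., 252.])]
-0.013 [array([270., 225.]), array([380., 225.]), array([272., 262.]), array([378., 262.])]
-0.03 [array([264., 237.]), array([386., 237.]), array([266., 278.]), array([384., 278.])]
-0.045 [array([258., 251.]), array([393., 251.]), array([261., 295.]), array([390., 295.])]
```

View pics/w4.png

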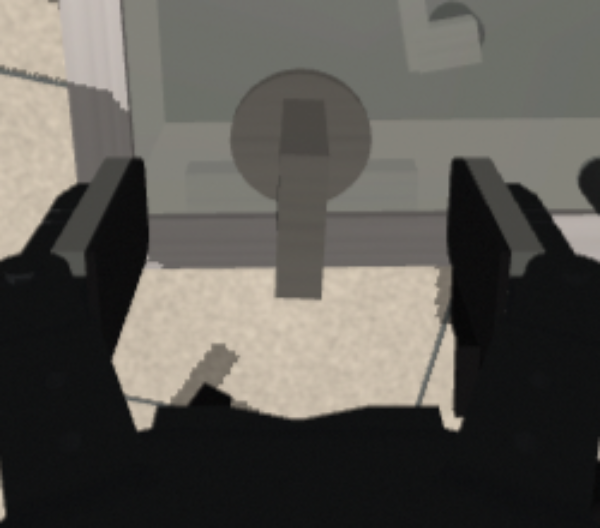

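The pads straddle the bow symmetrically: inner tips at (262,247) and (387,247), bow at column 325. That puts the tips about 32 mm behind the reported TCP. I go down 18 mm more and close.

```bash
python3 -m pendant '[[[0,0,0],[0,0,0.04],-0.4],[[0,0,0],[0,0,0.072],-0.4],[[0,0,0],[0,0,0.072],0.3],[[0,0,0],[0,0,0.072],1],[[0,0,0],[0,0,0.072],1],[[0,0,0],[0,0,0.072],1],[[0,0,0],[0,0,0.072],1],[[0,0,0],[0,0,0.072],1]]'
```

```text
clock: 7.6
tcp_pos: [0.517, -0.1781, 0.0756]
eef_rot: [[-0.224, 0.975, 0.001], [0.975, 0.224, -0.0], [-0.0, 0.001, -1.0]]
wrist_force: [0.1, -0.8, 2.1]
grip_width: 0.099
```

```bash
python3 -m pendant '[[[0,0,0.08],[0,0,0],1],[[0,0,0.16],[0,0,0],1],[[0,0,0.24],[0,0,0],1],[[0,0,0.32],[0,0,0],1],[[0,0,0.4],[0,0,0],1],[[0,0,0.48],[0,0,0],1],[[0,0,0.56],[0,0,0],1],[[0,0,0.64],[0,0,0],1],[[0,0,0.7],[0,0,0],1],[[0,0,0.7],[0,0,0],1],[[0,0,0.7],[0,0,0],1]]' && python3 -m pendant '[[[0,0,0],[0,0,0],-0.4],[[0,0,0],[0,0,0],-0.4],[[0,0,0],[0,0,0],-0.4],[[0,0,0],[0,0,-0.2],-0.4],[[0,0,0],[0,0,-0.4],-0.4],[[0,0,0],[0,0,-0.55],-0.4],[[0,0,0],[0,0,-0.55],-0.4]]'; python3 - <<'E'
from h import *
p=np.load("p.npy");s=manip.observe();print(s["qpos"].round(1))
for n in("wrist","side"):
    f=manip.grab_frame(n)
    for k,z in(("key_bow",.122),("guard_handle",.131)):
        r=manip.spot_point(f,k);print(n,k,[(np.round(q["position"],1),round(q["confidence"],2),atz(f,q["position"],z).round(4)) for q in r[:1]])
    if n=="wrist":save(f,"pics/w5.png")
print(T(p,(30,-93,131)))
E
```

```text
clock: 8.98
tcp_pos: [0.5175, -0.1784, 0.0757]
eef_rot: [[0.945, 0.326, 0.002], [0.326, -0.945, -0.001], [0.002, 0.002, -1.0]]
wrist_force: [3.9, -2.5, 1.2]
grip_width: 0.093
clock: 9.85
tcp_pos: [0.5187, -0.1788, 0.2173]
eef_rot: [[0.946, 0.325, 0.007], [0.325, -0.946, -0.003], [0.006, 0.005, -1.0]]
wrist_force: [-0.8, -0.3, 0.3]
grip_width: 0.698
[-24.6  -6.7 106.8   0.   79.5  46.4]
wrist key_bow []
wrist guard_handle [(array([353.8,  54.7]), 0.6, array([ 0.6294, -0.1652,  0.131 ]))]
side key_bow [(array([339.2, 260. ]), 0.68, array([ 0.5171, -0.1843,  0.122 ]))]
side guard_handle [(array([379.8, 231. ]), 0.9, array([ 0.6282, -0.1631,  0.131 ]))]
[[ 0.62916079 -0.16433467  0.131     ]]
```

View pics/w5.png

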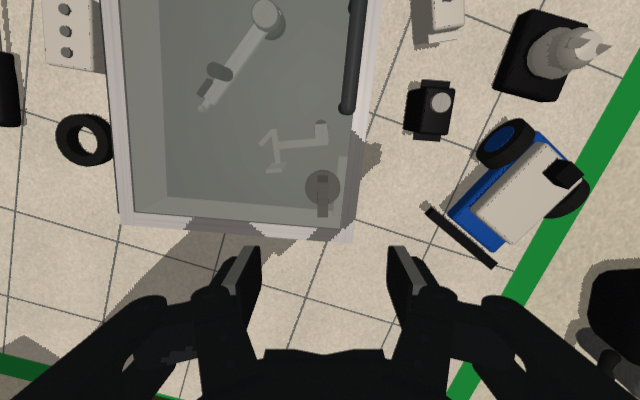

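The wrist view shows the bow at (322,195) now lying along tray x, so the quarter turn is done. The handle is at (352,55), which matches the fit. Next I grip the handle bar with the jaws across it.

```bash
python3 -m pendant '[[[0,0,0.02],[0.2,0.04,0],-0.4],[[0,0,0.048],[0.437,0.09,0],-0.4],[[0,0,0.048],[0.437,0.09,0.1],-0.4],[[0,0,0.048],[0.437,0.09,0.3],-0.4],[[0,0,0.048],[0.437,0.09,0.45],-0.4],[[0,0,0.048],[0.437,0.09,0.537],-0.4],[[0,0,0.048],[0.437,0.09,0.537],-0.4],[[0,0,0.048],[0.437,0.09,0.537],1],[[0,0,0.048],[0.437,0.09,0.537],1],[[0,0,0.048],[0.437,0.09,0.537],1],[[0,0,0.048],[0.437,0.09,0.537],1]]'
```

```text
clock: 11.52
tcp_pos: [0.6287, -0.1649, 0.0807]
eef_rot: [[0.974, 0.228, 0.004], [0.228, -0.974, -0.002], [0.003, 0.003, -1.0]]
wrist_force: [-0.2, -3.5, 4.3]
grip_width: 0.12
```

```bash
python3 -m pendant '[[[0,0,0],[0,-0.034,-0.114],1],[[0,0,0],[0,-0.083,-0.222],1],[[0,0,0],[0,-0.147,-0.322],1],[[0,0,0],[0,-0.224,-0.413],1],[[0,0,0],[0,-0.313,-0.492],1],[[0,0,0],[0,-0.313,-0.492],1]]'
```

```text
clock: 12.28
tcp_pos: [0.6106, -0.09, 0.2065]
eef_rot: [[0.973, 0.229, 0.005], [0.229, -0.973, -0.008], [0.003, 0.009, -1.0]]
wrist_force: [-2.0, -10.8, 9.3]
grip_width: 0.112
```

```bash
python3 -m pendant '[[[0,0,0],[0,-0.099,-0.066],1],[[0,0,0],[0,-0.207,-0.117],1],[[0,0,0],[0,-0.32,-0.152],1],[[0,0,0],[0,-0.437,-0.172],1],[[0,0,0],[0,-0.437,-0.172],1]]'
```

```text
clock: 12.9
tcp_pos: [0.5852, 0.0187, 0.251]
eef_rot: [[0.973, 0.23, 0.006], [0.23, -0.973, -0.004], [0.005, 0.005, -1.0]]
wrist_force: [-6.9, -5.5, 18.1]
grip_width: 0.115
```

```bash
python3 -m pendant '[[[0,0,0],[0,-0.06,-0.012],1],[[0,0,0],[0,-0.119,-0.012],1],[[0,0,0],[0,-0.18,-0.008],1],[[0,0,0],[0,-0.24,0],1],[[0,0,0],[0,-0.24,0],1],[[0,0,0],[0,-0.24,0],1]]'; python3 - <<'E'
from h import *
f=manip.grab_frame("side");save(f,"pics/s6.png",(230,40,450,310),1.6)
r=manip.spot_point(f,"guard_handle");print([(q["position"],q["confidence"]) for q in r[:2]]);p=np.load("p.npy")
for th in(1.3,1.4,1.5,1.6):
  ph=th+.2177;print(th,proj(f,T(p,(30,115-213*np.cos(ph),85+213*np.sin(ph)))))
E
```

```text
clock: 13.65
tcp_pos: [0.5702, 0.0779, 0.246]
eef_rot: [[0.973, 0.229, -0.001], [0.229, -0.973, 0.001], [-0.0, -0.001, -1.0]]
wrist_force: [-4.5, -0.7, 7.8]
grip_width: 0.117
[([300.6, 118.4], 0.59), ([305.4, 205.1], 0.37)]
1.3 [[318.85855905 126.52761956]]
1.4 [[312.3535116  122.22267339]]
1.5 [[306.06305779 118.86430956]]
1.6 [[300.06562255 116.46282642]]
```

View pics/s6.png

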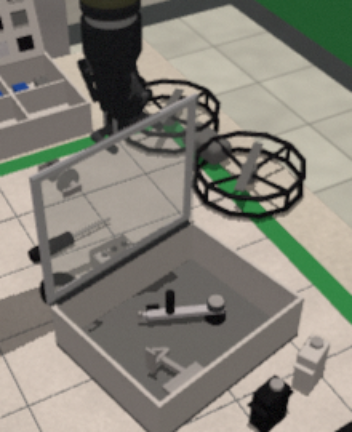

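Side view: the panel stands upright with the gripper on its handle, at about 1.55–1.6 rad. The arm, peg and catch show clearly in the open tray. I release, rise clear, and move over the peg.

```bash
python3 -m pendant '[[[0,0,0],[0,0,0],0.3],[[0,0,0],[0,0,0],0.3],[[0,0,0],[0,0,0],0.3],[[0,0,0],[0,0,-0.15],0.3],[[0,0,0],[0,0,-0.35],0.3],[[0,0,0],[0,0,-0.55],0.3],[[0,0,0],[0,0,-0.64],0.3],[[0,0,0],[-0.02,0.15,-0.64],0.3],[[0,0,0],[-0.04,0.35,-0.64],0.3],[[0,0,0],[-0.06,0.505,-0.64],0.3],[[0,0,0],[-0.06,0.505,-0.4],0.3],[[0,0,0],[-0.06,0.505,-0.2],0.3]]'; python3 - <<'E'
from h import *
p=np.load("p.npy");s=manip.observe();print(s["tcp_pos"],s["eef_rot"].round(3).tolist(),s["wrist_force"].round(1))
L=dict(draw_peg=(13,30,60),catch_hook=(-44,-26,34),trigger_blade=(-81,-29,67))
for n in("wrist","side"):
    f=manip.grab_frame(n)
    for k,l in L.items():
        print(n,k,"pred",proj(f,T(p,l))[0].round(1),T(p,l)[0].round(4),[(np.round(q["position"],1),round(q["confidence"],2),atz(f,q["position"],l[2]/1000).round(4)) for q in manip.spot_point(f,k)[:1]])
    save(f,f"pics/{n}7.png")
r=manip.spot_point(f,"guard_handle");print([(q["position"],q["confidence"]) for q in r[:2]])
for th in(1.4,1.6,1.85):
  ph=th+.2177;print(th,proj(f,T(p,(30,115-213*np.cos(ph),85+213*np.sin(ph)))))
a=cv2.imread("pics/wrist7.png")[0:330,120:520];b=cv2.imread("pics/side7.png")[30:360,170:470]
cv2.imwrite("pics/o7.png",np.hstack([a,b]))
E
```

```text
clock: 15.25
tcp_pos: [0.585, -0.0499, 0.2925]
eef_rot: [[0.974, 0.227, -0.0], [0.227, -0.974, 0.0], [-0.0, -0.0, -1.0]]
wrist_force: [0.9, 0.8, -0.6]
grip_width: 0.349
[ 0.58498428 -0.04988565  0.29252772] [[0.974, 0.227, -0.0], [0.227, -0.974, 0.0], [-0.0, -0.0, -1.0]] [ 0.9  0.8 -0.6]
wrist draw_peg pred [322.3 165. ] [ 0.5845 -0.0485  0.06  ] [(array([536.8, 217.7]), 0.68, array([ 0.5806, -0.3457,  0.06  ]))]
wrist catch_hook pred [362.2 201.8] [ 0.5418 -0.116   0.034 ] [(array([ 97.8, 206.5]), 0.57, array([0.4498, 0.2472, 0.034 ]))]
wrist trigger_blade pred [366.3 235.2] [ 0.5065 -0.1274  0.067 ] [(array([367.7, 233.8]), 0.64, array([ 0.5088, -0.1286,  0.067 ]))]
side draw_peg pred [335.5 226.3] [ 0.5845 -0.0485  0.06  ] [(array([331.6, 226.6]), 0.7, array([ 0.5759, -0.0449,  0.06  ]))]
side catch_hook pred [333.5 259.7] [ 0.5418 -0.116   0.034 ] [(array([336.7, 259.1]), 0.69, array([ 0.5492, -0.118 ,  0.034 ]))]
side trigger_blade pred [321.9 259.8] [ 0.5065 -0.1274  0.067 ] [(array([324.2, 259.3]), 0.61, array([ 0.5116, -0.1286,  0.067 ]))]
[([302.9, 117.9], 0.74), ([334.7, 229.8], 0.2)]
1.4 [[312.3535116  122.22267339]]
1.6 [[300.06562255 116.46282642]]
1.85 [[286.77048532 114.55937102]]
```

View pics/o7.png

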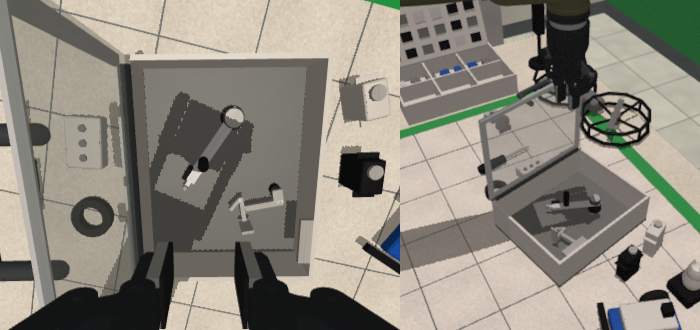

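The wrist crop shows the peg at (202,163), exactly as predicted. The panel stands upright at about 1.55 rad by itself. I go down on the peg, check the grip, and then draw.

```bash
python3 -m pendant '[[[0,0,0],[0,-0.006,0.2],0.3],[[0,0,0],[0,-0.006,0.4],0.3],[[0,0,0],[0,-0.006,0.6],0.3],[[0,0,0],[0,-0.006,0.8],0.3],[[0,0,0],[0,-0.006,0.8],0.3]]' && python3 -m pendant '[[[0,0,0],[0,0,0.12],0.3],[[0,0,0],[0,0,0.24],0.3],[[0,0,0],[0,0,0.322],0.3],[[0,0,0],[0,0,0.322],0.3]]'
```

```text
clock: 16.32
tcp_pos: [0.582, -0.0471, 0.0909]
eef_rot: [[0.974, 0.228, -0.008], [0.228, -0.974, 0.001], [-0.007, -0.003, -1.0]]
wrist_force: [-0.7, 0.2, -0.3]
grip_width: 0.351
clock: 16.82
tcp_pos: [0.5849, -0.0477, 0.0142]
eef_rot: [[0.974, 0.228, -0.001], [0.228, -0.974, 0.0], [-0.0, -0.0, -1.0]]
wrist_force: [-0.3, -0.3, 0.6]
grip_width: 0.351
```

```bash
python3 -m pendant '[[[0,0,0],[0,0,0],1],[[0,0,0],[0,0,0],1],[[0,0,0],[0,0,0],1],[[0,0,0],[0,0,0],1],[[0,0,0],[0,0,0],1]]'
```

```text
clock: 17.45
tcp_pos: [0.5863, -0.0484, 0.016]
eef_rot: [[0.974, 0.228, 0.003], [0.228, -0.974, -0.001], [0.003, 0.002, -1.0]]
wrist_force: [-0.4, -2.8, 6.5]
grip_width: 0.139
```

The peg is held: width 0.139, against 0.12 for the 12 mm bar. I draw it to about 0.86 rad and hold.

```bash
python3 -m pendant '[[[0,0,0],[-0.02,0.034,-0.006],1],[[0,0,0],[-0.036,0.069,-0.006],1],[[0,0,0],[-0.046,0.107,-0.006],1],[[0,0,0],[-0.05,0.146,-0.006],1],[[0,0,0],[-0.05,0.185,-0.006],1],[[0,0,0],[-0.046,0.214,-0.006],1],[[0,0,0],[-0.042,0.23,-0.006],1],[[0,0,0],[-0.042,0.23,-0.006],1],[[0,0,0],[-0.042,0.23,-0.006],1],[[0,0,0],[-0.042,0.23,-0.006],1]]'; python3 - <<'E'
from h import *
p=np.load("p.npy");s=manip.observe();c,n=np.cos(p[2]),np.sin(p[2]);d=s["tcp_pos"][:2]-p[:2]
x,y=1000*(c*d[0]+n*d[1]),1000*(-n*d[0]+c*d[1]);print(x,y,"alpha",np.arctan2(y+10,x-70)%(2*np.pi)-np.radians(144.9),"r",np.hypot(x-70,y+10),s["wrist_force"],s["grip_width"])
E
```

```text
clock: 18.7
tcp_pos: [0.5829, -0.1056, 0.0157]
eef_rot: [[0.973, 0.229, -0.012], [0.229, -0.973, 0.002], [-0.011, -0.005, -1.0]]
wrist_force: [-15.5, 3.0, 15.7]
grip_width: 0.142
-1.664428933540226 -25.233113995573042 alpha 0.822055009277272 r 73.26553170743088 [-15.5286162    2.97542597  15.68102101] 0.14204053134210448
```

```bash
python3 -m pendant '[[[0,0,0],[0,0,0],1],[[0,0,0],[0,0,0],1],[[0,0,0],[0,0,0],1]]'; python3 - <<'E'
from h import *
p=np.load("p.npy");s=manip.observe();c,n=np.cos(p[2]),np.sin(p[2])
print(s["wrist_force"],s["ft_torque"],s["tcp_pos"])
f=manip.grab_frame("side");w=manip.grab_frame("wrist")
for g,nm in((f,"side"),(w,"wrist")):
  for k,z in(("draw_peg",.06),("catch_hook",.034),("trigger_blade",.067)):
    for q in manip.spot_point(g,k)[:1]:
      P=atz(g,q["position"],z);d=P[:2]-p[:2];print(nm,k,np.round(q["position"],1),round(q["confidence"],2),"tray",(1000*np.array([c*d[0]+n*d[1],-n*d[0]+c*d[1]])).round(1))
for a in(.785,.86,.9):print(a,proj(f,T(p,(70+70*np.cos(a+2.529),-10+70*np.sin(a+2.529),60))),proj(w,T(p,(70+115*np.cos(a+2.529),-10+115*np.sin(a+2.529),32))))
a=w["frame"][100:300,200:440,::-1];b=f["frame"][190:310,270:400,::-1]
a=cv2.resize(a,(480,400));b=cv2.resize(b,(320,295));b=cv2.copyMakeBorder(b,0,105,0,0,0);cv2.imwrite("pics/o8.png",np.hstack([a,b]))
E
```

```text
clock: 19.08
tcp_pos: [0.5829, -0.1056, 0.0157]
eef_rot: [[0.973, 0.229, -0.012], [0.229, -0.973, 0.002], [-0.011, -0.005, -1.0]]
wrist_force: [-16.1, 3.2, 17.3]
grip_width: 0.138
[-16.10764812   3.21252154  17.30688719] [0.59183387 2.63548455 0.31841215] [ 0.5828553  -0.10559902  0.0157285 ]
side draw_peg [348.  241.6] 0.58 tray [  2.2 -24.4]
side catch_hook [335.1 259.4] 0.49 tray [-40.6 -27.8]
side trigger_blade [418.9 276.4] 0.72 tray [  42.8 -199.2]
wrist draw_peg [323.5 262.5] 0.66 tray [  2.9 -25.6]
wrist catch_hook [329.8 313.3] 0.88 tray [-42.8 -29.1]
0.785 [[346.92973359 241.26688177]] [[330.80163268 311.89467779]]
0.86 [[348.8191113  242.29301969]] [[345.6005192  309.26932439]]
0.9 [[349.86852221 242.79822384]] [[353.4349001  307.47435178]]
```

View pics/o8.png

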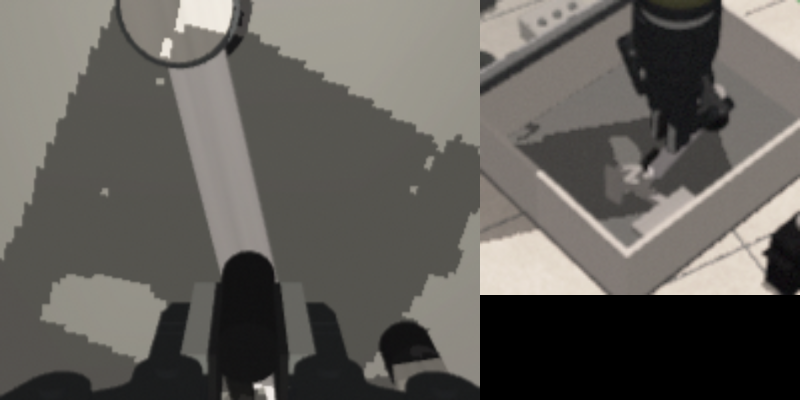

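The picture shows the peg held at the +x edge of the pads. It seems to have rolled along a pad, loading the tool sideways by 16 N with the arm at about 0.84 rad. I relieve the side load, draw 2 mm more and hold.

```bash
cat > chk.py <<'E'
from h import *
p=np.load("p.npy");s=manip.observe();c,n=np.cos(p[2]),np.sin(p[2])
tr=lambda P:(1000*np.array([c*(P[0]-p[0])+n*(P[1]-p[1]),-n*(P[0]-p[0])+c*(P[1]-p[1])]))
print("tcp tray",tr(s["tcp_pos"]).round(1),"F tray",[round(c*s["wrist_force"][0]+n*s["wrist_force"][1],1),round(-n*s["wrist_force"][0]+c*s["wrist_force"][1],1),round(s["wrist_force"][2],1)])
for nm in("side","wrist"):
  g=manip.grab_frame(nm)
  for k,z in(("draw_peg",.06),("catch_hook",.034),("trigger_blade",.067)):
    for q in manip.spot_point(g,k)[:1]:
      t=tr(atz(g,q["position"],z));print(nm,k,round(q["confidence"],2),t.round(1),round(np.arctan2(t[1]+10,t[0]-70)%6.2832-2.529,3) if k=="draw_peg" else "")
E
python3 -m pendant '[[[0,0,0],[-0.01,0.004,-0.006],1],[[0,0,0],[-0.02,0.008,-0.012],1],[[0,0,0],[-0.02,0.008,-0.016],1],[[0,0,0],[-0.02,0.008,-0.016],1],[[0,0,0],[-0.02,0.008,-0.016],1]]'; python3 chk.py
```

```text
clock: 20.1
tcp_pos: [0.5831, -0.1062, 0.0163]
eef_rot: [[0.974, 0.227, 0.001], [0.227, -0.974, 0.006], [0.002, -0.005, -1.0]]
wrist_force: [11.8, 9.1, -13.5]
grip_width: 0.14
tcp tray [ -1.6 -25.9] F tray [np.float64(13.6), np.float64(6.1), np.float64(-13.5)]
side draw_peg 0.61 [  1.7 -23.9] 0.814
side catch_hook 0.6 [-38.  -30.1] 
side trigger_blade 0.7 [-77.9 -26.2] 
wrist draw_peg 0.56 [  2.7 -25.6] 0.841
wrist catch_hook 0.84 [-42.5 -26.3]
```

```bash
python3 -m pendant '[[[0,0,0],[0.005,0.004,0.004],1],[[0,0,0],[0.01,0.008,0.007],1],[[0,0,0],[0.01,0.01,0.007],1],[[0,0,0],[0.01,0.01,0.007],1],[[0,0,0],[0.01,0.01,0.007],1]]'; python3 chk.py
```

```text
clock: 21.12
tcp_pos: [0.5841, -0.1086, 0.0161]
eef_rot: [[0.974, 0.228, -0.005], [0.228, -0.974, 0.005], [-0.004, -0.006, -1.0]]
wrist_force: [-0.1, 9.1, 0.2]
grip_width: 0.14
tcp tray [ -1.1 -28.4] F tray [np.float64(1.9), np.float64(8.9), np.float64(0.2)]
side draw_peg 0.57 [ -1.6 -33.9] 0.936
side catch_hook 0.57 [-44.4 -31. ] 
side trigger_blade 0.65 [-76.8 -26.8] 
wrist draw_peg 0.57 [  3.3 -29. ] 0.891
wrist catch_hook 0.72 [-42.8 -28.7]
```

```bash
python3 -m pendant '[[[0,0,0],[-0.001,-0.005,0],1],[[0,0,0],[-0.002,-0.01,0],1],[[0,0,0],[-0.003,-0.015,0],1],[[0,0,0],[-0.004,-0.02,0],1],[[0,0,0],[-0.005,-0.024,0],1],[[0,0,0],[-0.005,-0.024,0],1],[[0,0,0],[-0.005,-0.024,0],1]]'; python3 chk.py
```

```text
clock: 22.4
tcp_pos: [0.5826, -0.1053, 0.0164]
eef_rot: [[0.974, 0.228, -0.002], [0.228, -0.974, 0.001], [-0.002, -0.001, -1.0]]
wrist_force: [3.0, 2.6, -12.1]
grip_width: 0.14
tcp tray [ -1.8 -24.8] F tray [np.float64(3.6), np.float64(1.9), np.float64(-12.1)]
side draw_peg 0.45 [ -1.8 -23.6] 0.8
side catch_hook 0.52 [-40.2 -25. ] 
side trigger_blade 0.61 [-76.  -31.3] 
wrist draw_peg 0.89 [  2.1 -25.9] 0.842
```

```bash
python3 -m pendant '[[[0,0,0],[0,-0.004,-0.003],1],[[0,0,0],[0,-0.008,-0.006],1],[[0,0,0],[0,-0.012,-0.006],1],[[0,0,0],[0,-0.012,-0.006],1],[[0,0,0],[0,-0.012,-0.006],1]]'; python3 chk.py
```

```text
clock: 23.42
tcp_pos: [0.5826, -0.103, 0.0171]
eef_rot: [[0.973, 0.231, -0.0], [0.231, -0.973, -0.002], [-0.0, 0.002, -1.0]]
wrist_force: [7.8, 0.3, -27.8]
grip_width: 0.136
tcp tray [ -1.4 -22.6] F tray [np.float64(7.7), np.float64(-1.5), np.float64(-27.8)]
side draw_peg 0.46 [  2.  -14.5] 0.678
side catch_hook 0.74 [-44.3 -23.7] 
side trigger_blade 0.53 [-80.4 -26.6] 
wrist draw_peg 0.85 [  2.2 -23.4] 0.808
wrist catch_hook 0.97 [-43.8 -27.5] 
wrist trigger_blade 0.68 [-19.1 -26.3]
```

```bash
python3 -m pendant '[[[0,0,0],[0,-0.002,0.006],1],[[0,0,0],[0,-0.005,0.012],1],[[0,0,0],[0,-0.008,0.014],1],[[0,0,0],[0,-0.008,0.014],1],[[0,0,0],[0,-0.008,0.014],1]]'; python3 chk.py
```

```text
clock: 24.45
tcp_pos: [0.5826, -0.103, 0.0169]
eef_rot: [[0.973, 0.23, 0.0], [0.23, -0.973, -0.004], [-0.001, 0.004, -1.0]]
wrist_force: [-1.1, -7.1, -13.3]
grip_width: 0.134
tcp tray [ -1.3 -22.6] F tray [np.float64(-2.7), np.float64(-6.7), np.float64(-13.3)]
side draw_peg 0.61 [ -0.6 -17. ] 0.711
side catch_hook 0.74 [-45.4 -29.7] 
side trigger_blade 0.73 [-80.8 -29.2] 
wrist draw_peg 0.71 [  1.9 -22.3] 0.792
wrist catch_hook 0.86 [-41.5 -28.6]
```

The peg stays at 0.785 rad while the reaction reverses to -6.7 N, and the blade is at home (-81,-29): the arm is hooked. I relieve the residual load, open and rise.

```bash
python3 -m pendant '[[[0,0,0],[-0.001,0.003,0.004],1],[[0,0,0],[-0.001,0.003,0.007],1],[[0,0,0],[-0.001,0.003,0.007],1],[[0,0,0],[-0.001,0.003,0.007],0.6],[[0,0,0],[-0.001,0.003,0.007],0.4],[[0,0,0],[-0.001,0.003,0.007],0.3],[[0,0,0],[-0.001,0.003,0.007],0.3],[[0,0,0],[-0.001,0.003,0.007],0.3]]'; python3 chk.py
```

```text
clock: 25.85
tcp_pos: [0.5825, -0.1013, 0.0141]
eef_rot: [[0.974, 0.228, 0.0], [0.228, -0.974, 0.0], [0.0, -0.0, -1.0]]
wrist_force: [0.2, 0.3, 0.0]
grip_width: 0.349
tcp tray [ -1. -21.] F tray [np.float64(0.2), np.float64(0.3), np.float64(0.0)]
side draw_peg 0.73 [ -3.9 -21.8] 0.771
side catch_hook 0.76 [-40.6 -30.2] 
side trigger_blade 0.73 [-77.8 -30. ] 
wrist draw_peg 0.77 [  2.  -22.5] 0.795
wrist catch_hook 0.74 [-42.2 -27.8]
```

Free of contact, with the peg still at about 0.79. I rise straight up clear of the tray and check once more.

```bash
python3 -m pendant '[[[0,0,0],[0,0,-0.06],0.3],[[0,0,0],[0,0,-0.15],0.3],[[0,0,0],[0,0,-0.35],0.3],[[0,0,0],[0,0,-0.55],0.3],[[0,0,0],[0,0,-0.75],0.3],[[0,0,0],[0,0,-0.9],0.3],[[0,0,0],[0,0,-0.9],0.3],[[0,0,0],[0,0,-0.9],0.3],[[0,0,0],[0,0,-0.9],0.3]]'; python3 chk.py; python3 - <<'E'
from h import *
f=manip.grab_frame("side");p=np.load("p.npy")
print("handle",[(np.round(q["position"],1),round(q["confidence"],2)) for q in manip.spot_point(f,"guard_handle")[:2]])
for th in(1.35,1.5,1.6,1.7,1.85):
  ph=th+.2177;print(th,proj(f,T(p,(30,115-213*np.cos(ph),85+213*np.sin(ph)))).round(1))
t=manip.grab_frame("top")
for b in("servo_a","dock","rover"):print(b,[atz(t,q["position"],0).round(3) for q in manip.spot_point(t,b)[:2]])
E
```

```text
clock: 27.38
tcp_pos: [0.5814, -0.1011, 0.2369]
eef_rot: [[0.974, 0.228, -0.003], [0.228, -0.974, 0.001], [-0.003, -0.002, -1.0]]
wrist_force: [-1.3, 0.3, 0.2]
grip_width: 0.352
tcp tray [ -2.  -20.6] F tray [np.float64(-1.2), np.float64(0.6), np.float64(0.2)]
side draw_peg 0.62 [ -3.8 -17.4] 0.712
side catch_hook 0.78 [-41.3 -30.3] 
side trigger_blade 0.71 [-75.1 -27.6] 
wrist draw_peg 0.92 [  4.4 -17.7] 0.73
wrist catch_hook 0.98 [-43.8 -31.4] 
wrist trigger_blade 0.72 [-77.6 -30.7] 
handle [(array([302.3, 117.8]), 0.59)]
1.35 [[315.6 124.3]]
1.5 [[306.1 118.9]]
1.6 [[300.1 116.5]]
1.7 [[294.4 115. ]]
1.85 [[286.8 114.6]]
servo_a []
dock [array([ 0.717, -0.363,  0.   ])]
rover [array([ 0.56 , -0.399,  0.   ])]
```

```bash
python3 -c "
from workcell import manip
print(manip.observe()['wrist_force'],manip.finish_job())"
```

```text
the job is handed in; nothing more can be done
[ 0.85124397 -0.28838739  1.10552674] None
```

I turned the key, swung the guard open so it stands by itself, and cocked the throwing arm on its catch. I then handed the job in at about 27.5 s on the robot clock, with the gripper clear. The hand-in gave no verdict.

**What the last checks showed**
- **Key:** I turned it 84° clockwise, and a picture afterwards showed the bow lying a quarter turn from where it started.
- **Guard:** it stood by itself at about 1.56 rad, read from the handle's position in the side view.
- **Throwing arm:** when I eased it back, it stopped at about 0.785 rad and the force on the gripper reversed to -6.7 N, which means the catch was holding it. After I let go it stayed there.
- **Catch:** the trigger blade was found at its home position, within a few mm.
- **Gripper:** the wrist force was about 1 N, so it was touching nothing.

**What failed or disagreed**
- **First key grasp:** it closed above the key, because the fingertips end about 32 mm behind the reported TCP. I allowed for this from then on.
- **Peg position:** the last network readings put the arm at 0.71–0.73 rad, against 0.77–0.80 just after release. The networks scatter by a few mm, and a released arm would leave the peg about 50 mm away, so I took it as hooked.
- **Bystanders:** the rover and dock read within 7 mm of their starting positions. The final picture did not find servo_a. I did not re-measure servo_b, the tyre, the driver or the motor hub, but nothing I did came near them.

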